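Pour the marbles into the shallow dish

ROBOT

A 7-joint arm with a two-finger parallel gripper is mounted at the origin on the work surface. World frame = base frame: x ahead of the robot, y to its left, z up, the work surface at z = 0. Lengths are in mm, angles in rad, forces in N, time in s.
With the tool pointing down it reaches from about 425 to 875 mm from the base axis. Payload 8.4 kg.
Tool frame: the origin (TCP) lies between the finger pads; the fingertips stand 11 mm ahead of it and the grasp point (between the pads) lies 8 mm behind it; z points along the fingers, y is the line along which they close (so a half turn about z gives the same grasp; the last joint's range is limited). The gripper opens to 85 mm and grips with 20 to 120 N. Pads are 22 mm wide; open, the fingers measure 114 mm over their backs; the gripper's body (76 mm by 85 mm) begins 54 mm behind the grasp point. The pads swing forward as they close: fully open they stand 13 mm farther back than shut.
Start: joints at [1.175, 0.333, 0.04, 1.465, -0.013, 1.343, -0.059], TCP at [190.078, -621.559, 242.308] pointing down, gripper open.
Joint ranges: [-2.58, 2.58], [-0.38, 2.09], [-1.3, 1.39], [0.25, 2.4], [-1.5, 4.64], [0.08, 2.09], [-2.65, 2.65]. Speed limits (rad/s): [2.22, 2.22, 2.79, 2.79, 3.14, 3.14, 3.14].

INTERFACE

Orientations are given as a 3x3 rotation matrix whose columns are the frame's x, y, z axes.
In Python, from rig import observe, snapshot, calibration, close_job, search_frame, outline_of gives the robot as it stands. The module is installed in compiled form; this text tells all that it offers.
- The arm moves only by the shell command python3 -m inch 'ROWS' [OPENING] [FORCE]. ROWS is JSON, a list of rows, each an object with "xyz": the shift along the tool's x, y, z normalised to -1 to 1, where 1 is 2 cm, a list of three; "rot": the turn, a rotation vector about the tool's x, y, z normalised to -1 to 1, where 1 is 0.08 rad, a list of three. A call has 1 to 5 rows; each row shifts and turns the commanded pose from where the row before left it, along the tool's axes as they then stand; what a row does not reach is not made up. A row lasts 1/12 s, in which the tool goes at most 41.7 mm and 7.16 degrees, less where a joint would pass 70% of its speed; a pose out of reach is approached as far as the arm can. A call with a number of a shift or a turn outside -1 to 1 is refused whole. A call with a gripper value outside its range is refused whole. OPENING is the opening, from 0 (shut) to 1 (fully open), set as the call begins (- or left out, the last holds). The fingers move at their own pace and stop on an object; FORCE is the grip in N (left out, the last holds). Time passes only in rows, so rows that do not move let the fingers close. It gives the time, the measured TCP pose, the force, the opening and the grip force at its end, in the units of the state.
- observe(): the state, without advancing time (a new reading comes with each control period).
- snapshot(name): name is "side" or "top" or "wrist"; returns (picture, depth): 480x640x3 uint8, red, green, blue; 480x640 float32, mm along the optical axis (not along the pixel's ray), 0 where there is no reading.
- calibration(name): a dict with "mtx" (3x3 intrinsics, pixels), "world_to_cam" (4x4, takes a point from world to camera coordinates); the wrist camera has in their place "T_tool_cam" (4x4, takes a point from camera to tool coordinates, whose origin is the TCP and whose axes are the flange's). Camera axes: x right, y up, looking along -z (the intrinsics and any distortion apply to the point x, -y, -z); pixel columns grow to the right and rows downward; lengths in mm; the calibration is good to about 2 mm. The wrist camera is an equidistant fisheye: a pixel r from the principal point sees the ray r / f radians off the axis. A picture is of the moment at which its call begins: read the wrist's pose just before it. calibration takes no time and is no camera call.
- close_job(): hands the job in; it is judged then, once.
Trained networks look in the newest picture that a camera, given by its name, has taken for a name from the list of things; names that differ only in an ending like _2 or _b are one class to them, and where a whole thing is asked for, a point or a joint stands for the part that bears it (a point fixed in the world has none). Each returns a list of dicts, best first, with "confidence" (0 to 1); they miss things now and then, are a little off and sometimes report something else, mostly with a low value. They report only what shows in the picture. A call takes as long as a camera call. They do not tell look-alikes from the thing itself.
- search_frame(camera, label): "point" ([row, column] in pixels, amid what is visible of it).
- outline_of(camera, label): "region" (480x640 bool, what is visible of it) and "point" ([row, column] in pixels, amid what is visible of it).
The state is a dict: "time": time; "joint_pos": joint angles; "joint_vel": joint speeds; "joint_efforts": joint torques, N m; "tcp_pos": TCP position; "orientation": TCP orientation; "wrist_force": force on the tool from outside, world axes, zero at the start; "torque": the same for the moment, N m; "grip_width": finger opening in mm; "finger_force": force on a finger pad.
Only numpy, scipy, OpenCV 4.12 (cv2) and the standard library are available. Lean on these libraries where they do the work, as an engineer would, in place of code of your own. Each camera call takes 0.05 s, during which the arm holds its last target. There are 200 camera calls.

TASK

Pick up the scoop of marbles by its bar handle, bring its spout down to within about 4 cm above the shallow dark dish before tipping it, and pour all four marbles into the dish so that none bounces out. Then stand the empty scoop upright on the table beside the dish, clear of it, and let go. Leave the dish where it stands and do not disturb the other things on the table.

Things in the scene. Friction and masses are not known exactly. Their poses are not given: they have to be found in the camera images.
- scoop: loose brass pouring scoop, 187 mm long, 74 wide, 120 high, about 0.28 kg. Origin: underside below the body; z up, spout towards -x. Open-topped body, x -30 to +59 mm, inside 66 mm wide, walls 50 mm high, flat floor 5 mm thick. Level, it keeps the marbles in; they roll out once it is tipped spout-down well past 15 degrees (40 degrees empties it)
- scoop_grip (a point): middle of the scoop's dark wooden bar handle, at (0, 0, 109) mm in the scoop's frame, near the centre of mass; axes as the scoop. The bar runs along x above the body from x -41 to +69 mm, is 18 mm wide (y) and 22 mm high (z 98 to 120 mm), held by one post at the rear (x +57 to +69 mm), open underneath and in front
- spout (a point): tip of the spout: middle of the floor's pouring edge, at (-118, 0, 30) mm in the scoop's frame, metal 5 mm thick under it. From x = -30 mm the scoop's floor rises to this edge as a straight 15 degree ramp; the open end is about 62 mm wide inside, side walls about 20 mm above the ramp there
- dish: loose shallow round dish of dark wood, 0.5 kg, outer diameter 160 mm at the rim and 132 mm at the foot, 24 mm high, wall 5 mm, inner floor 5 mm above the table and about 122 mm across (150 mm at the rim). Origin: centre of its underside
- marble0_center (a point): white glazed ceramic marble, diameter 26 mm, one of four alike (22 g each) that lie loose in the scoop; this point is its centre
- marble1_center (a point): white glazed ceramic marble, diameter 26 mm, one of four alike (22 g each) that lie loose in the scoop; this point is its centre
- marble2_center (a point): white glazed ceramic marble, diameter 26 mm, one of four alike (22 g each) that lie loose in the scoop; this point is its centre
- marble3_center (a point): white glazed ceramic marble, diameter 26 mm, one of four alike (22 g each) that lie loose in the scoop; this point is its centre
- bowl: bystander: deep bowl of lighter wood, diameter 110 mm, 65 mm high; origin centre of underside
- mug: bystander: white mug, diameter 80 mm, 90 mm high; origin centre of underside
- chips: bystander: stack of game chips, diameter 40 mm, 42 mm high, standing between the scoop's and the dish's places; origin centre of underside
- cards: bystander: card box lying flat, 63 x 90 x 19 mm; origin centre of underside. Beyond it, always at the same place on the far edge of the table, a fixed black card shuffler: x 795 to 895 mm, y -85 to +85 mm from the robot base, 130 mm high
- dicecup: bystander: dark dice cup standing mouth down, diameter 86 mm at the foot, 98 mm high; origin centre of underside
There are look-alikes about, which are no part of the job. What is meant by the scoop is not blue or turquoise, and is the larger of those in its own colour.

How it is judged:
By the outcome, as a careful person would: the job done as asked, in the order asked, and still so for the second after the job is handed in, with the robot touching nothing.
It also fails if it takes over 69 s, if anything falls off the work surface, if the arm or the gripper's body presses on something with over 40 N, if the wrist force passes 120 N, or if a joint passes its speed limit or range.

## Working session

There is one attempt and no reset: what is moved stays moved. The work goes in short steps, Python scripts to look and compute and a shell command to move; the robot and the scene stay as the last step left them, time stands still between calls to the robot, and variables do not carry over. Pictures are saved under pics/ and viewed, at most 10 in all, crops included, and the job is handed in when it is done.

```bash
mkdir -p pics; cat > h.py <<'E'
import numpy as np, cv2
from rig import *
def world(cam,pic_depth,st=None):
    """HxWx3 world points for side/top"""
    c=calibration(cam);K=np.array(c['mtx']);d=pic_depth
    v,u=np.mgrid[:480,:640]
    x=(u-K[0,2])/K[0,0]*d;y=(v-K[1,2])/K[1,1]*d
    P=np.stack([x,-y,-d,np.ones_like(d)],-1)
    return (P@np.linalg.inv(np.array(c['world_to_cam'])).T)[...,:3]
def save(n,p): cv2.imwrite('pics/'+n,p[...,::-1])
E
python3 - <<'E'
from h import *
o=observe();print({k:np.round(v,3).tolist() for k,v in o.items()})
for c in ('top','side'):
    p,d=snapshot(c);save(c+'0.png',p);np.save(c+'0.npy',d)
    W=world(c,d);np.save(c+'W.npy',W);print(c,{k:np.round(v,2).tolist() for k,v in calibration(c).items()})
    for l in ['scoop','scoop_grip','spout','dish','bowl','mug','chips','cards','dicecup','marble0_center']:
        for r in search_frame(c,l)[:4]:
            q=np.round(r['point']).astype(int);print(l,round(r['confidence'],2),q,W[q[0],q[1]].round())
E
```

```text
{'time': 0.0, 'joint_pos': [1.175, 0.334, 0.04, 1.466, -0.013, 1.343, -0.059], 'joint_vel': [-0.001, -0.001, -0.0, -0.001, -0.001, 0.0, 0.0], 'joint_efforts': [-0.0, -65.854, 1.366, -40.557, 0.017, 0.012, 0.0], 'tcp_pos': [189.961, -621.155, 241.389], 'orientation': [[0.956, 0.292, -0.001], [0.292, -0.956, 0.002], [-0.0, -0.002, -1.0]], 'wrist_force': [-0.221, -0.556, -0.56], 'torque': [0.013, 0.005, 0.005], 'finger_force': 0.0, 'grip_width': 85.45}
top {'mtx': [[492.74, 0.0, 310.72], [0.0, 492.74, 237.36], [0.0, 0.0, 1.0]], 'world_to_cam': [[-0.01, -1.0, 0.0, 6.62], [0.99, -0.01, 0.14, -498.32], [-0.14, 0.0, 0.99, -1183.66], [0.0, 0.0, 0.0, 1.0]]}
scoop 0.95 [358 200] [207. 275.   4.]
scoop 0.85 [304 370] [ 333. -136.   79.]
scoop 0.76 [260 200] [448. 279.   5.]
scoop 0.69 [258 212] [450. 244.  31.]
scoop_grip 0.95 [299 369] [ 345. -132.   92.]
scoop_grip 0.85 [260 201] [448. 277.   4.]
scoop_grip 0.8 [298 274] [350.  88.  89.]
scoop_grip 0.66 [355 198] [224. 257. 107.]
spout 0.74 [357 202] [210. 270.   5.]
spout 0.62 [260 201] [448. 277.   4.]
spout 0.6 [297 278] [353.  84.   8.]
s
[... 741 characters left out ...]
.  65.   7.]
scoop_grip 0.9 [288 358] [354.  60.  18.]
scoop_grip 0.85 [358 362] [233. 250.  10.]
scoop_grip 0.71 [250 403] [ 322. -123.   39.]
scoop_grip 0.69 [312 277] [457. 253.  29.]
spout 0.95 [359 363] [231. 249.   8.]
spout 0.92 [247 402] [ 349. -179.    6.]
spout 0.62 [306 266] [493. 249.  27.]
spout 0.58 [314 277] [455. 256.  26.]
dish 0.96 [208 350] [ 580. -281.    6.]
dish 0.6 [312 277] [457. 253.  29.]
bowl 0.77 [252 198] [775. 184.  30.]
mug 0.78 [361 220] [420. 474.  88.]
chips 0.68 [244 284] [609.  24.  30.]
dicecup 0.6 [183 388] [ 518. -410.   58.]
dicecup 0.47 [216 290] [ 690. -113.   23.]
dicecup 0.36 [315 269] [465. 272.  30.]
marble0_center 0.31 [314 278] [453. 255.  27.]
```

View pics/top0.png

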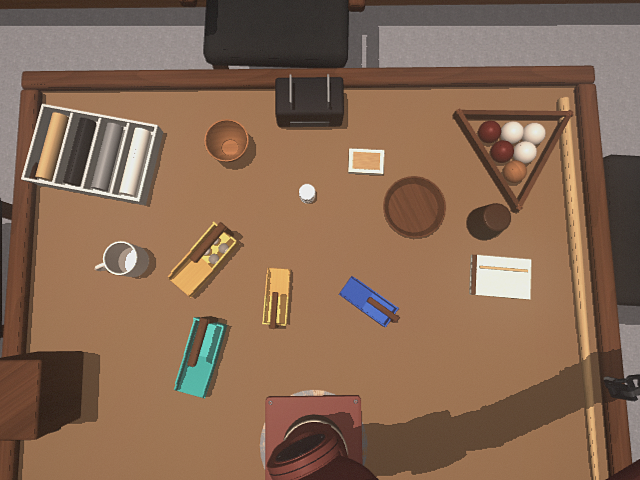

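View pics/side0.png

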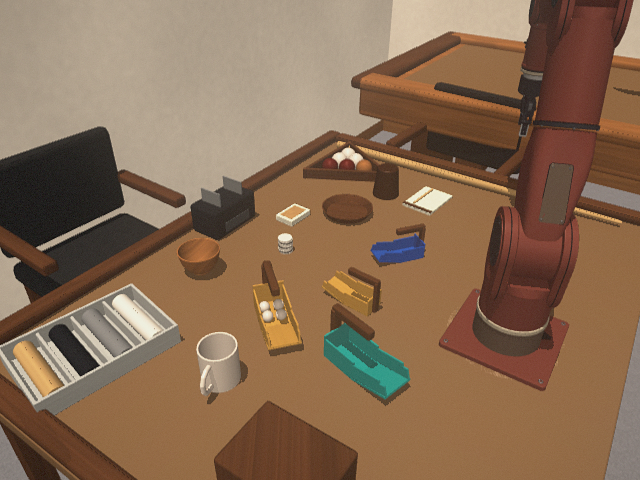

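The candidates in the top view (row, col) are:
- large brass with marbles (258, 205)
- small brass (297, 277)
- blue (300, 370)
- turquoise (357, 202)

By the description I choose the large brass one at (258, 205). The dish is at (206, 415), the chips at (193, 307), the bowl at (142, 228) and the mug at (258, 122).

```bash
python3 - <<'E'
from h import *
d=np.load('top0.npy');W=np.load('topW.npy')
im=cv2.imread('pics/top0.png');cv2.imwrite('pics/crop.png',cv2.resize(im[210:310,150:310],None,fx=4,fy=4,interpolation=cv2.INTER_CUBIC))
box=np.zeros((480,640),bool);box[215:300,160:250]=1
P=W[box]
# handle
for lo,hi in((108,132),(15,70),(4,132)):
    m=box&(W[...,2]>lo)&(W[...,2]<hi);Q=W[m];r=cv2.minAreaRect(Q[:,:2].astype(np.float32));print(lo,m.sum(),Q.mean(0).round(1),np.median(Q[:,2]),[np.round(x,1) for x in r], cv2.boxPoints(r).round().tolist())
Ws=np.load('sideW.npy');P=Ws.reshape(-1,3);
m=(P[:,2]>108)&(P[:,2]<135)&(P[:,0]>350)&(P[:,0]<600)&(P[:,1]>150)&(P[:,1]<350);Q=P[m];print('side',m.sum(),Q.mean(0).round(1),np.median(Q[:,2]));r=cv2.minAreaRect(Q[:,:2].astype(np.float32));print(r)
for n,X in(('top',W),('side',Ws)):
    P=X.reshape(-1,3);m=(P[:,2]>14)&(P[:,2]<40)&(np.hypot(P[:,0]-580,P[:,1]+268)<110);Q=P[m]
    A=np.c_[Q[:,:2],np.ones(len(Q))];s=np.linalg.lstsq(A,(Q[:,:2]**2).sum(1),rcond=None)[0];print(n,'dish',m.sum(),s[:2]/2,np.sqrt(s[2]+(s[:2]**2).sum()/4),cv2.minEnclosingCircle(Q[:,:2].astype(np.float32)))
    for nm,c,z in(('chips',(603,11),42),('cards',(696,-146),19),('bowl',(760,213),65),('dicecup',(525,-426),98),('mug',(440,470),90)):
        m=(abs(P[:,2]-z)<8)&(np.hypot(P[:,0]-c[0],P[:,1]-c[1])<80);Q=P[m]
        if m.sum()>3: print(nm,m.sum(),cv2.minEnclosingCircle(Q[:,:2].astype(np.float32)))
E
```

```text
108 412 [479.1 237.4 117.6] 118.10350086475489 [array([479.3, 239.5]), array([ 23.8, 109.9]), np.float64(48.9)] [[430.0, 267.0], [513.0, 194.0], [529.0, 212.0], [446.0, 285.0]]
15 1366 [433.8 276.   31.4] 27.161640521502818 [array([448.6, 265.3]), array([ 76.1, 187.1]), np.float64(49.3)] [[353.0, 297.0], [495.0, 175.0], [544.0, 233.0], [402.0, 355.0]]
4 2417 [445.9 265.3  41.7] 25.87052777260783 [array([458.4, 268.6]), array([212.3, 223.9]), np.float64(0.2)] [[352.0, 380.0], [353.0, 156.0], [565.0, 157.0], [564.0, 381.0]]
side 309 [476.9 245.9 119.4] 121.09857010043334
((480.1816101074219, 239.7593231201172), (23.239946365356445, 109.34818267822266), 51.092674255371094)
top dish 720 [ 575.63210944 -259.79230638] 74.29322521001097 ((576.6260375976562, -260.003662109375), 79.8759765625)
chips 204 ((612.4429321289062, 9.953336715698242), 20.498598098754883)
cards 851 ((697.314453125, -142.4395294189453), 54.05020523071289)
bowl 287 ((741.2064819335938, 207.8704376220703), 55.80958938598633)
dicecup 640 ((534.1869506835938, -437.7513427734375), 35.12036895751953)
mug 242 ((448.4372253417969, 449.7516784667969), 40.765464782714844)
side dish 409 [ 578.85843383 -258.41575122] 74.45229006249085 ((578.240966796875, -260.25775146484375), 83.19429779052734)
chips 132 ((618.8994750976562, 9.742671012878418), 24.146385192871094)
cards 394 ((700.4020385742188, -139.86602783203125), 54.19749069213867)
bowl 364 ((742.1359252929688, 206.05784606933594), 58.923336029052734)
dicecup 193 ((534.8876342773438, -437.97784423828125), 37.47047424316406)
mug 446 ((445.7570495605469, 455.36895751953125), 46.87828826904297)
```

View pics/crop.png

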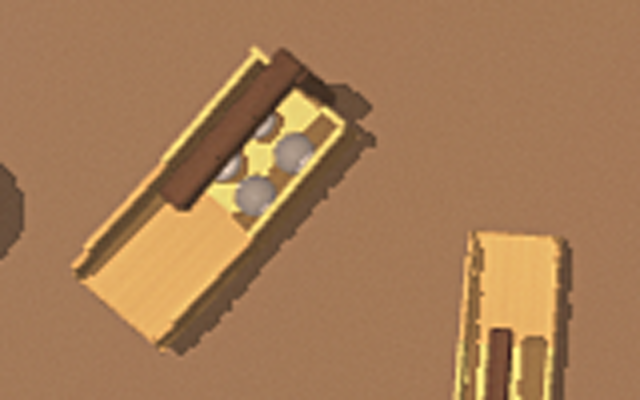

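The crop confirms it: the large brass scoop holds four marbles, with its spout at lower left, about (290, 120) in the crop, and its post at upper right. The scoop origin is about (468, 249) at yaw -40.7°, and the dish is at (577, -260). First I turn the tool in place.

```bash
cat > to.py <<'E'
import sys;from h import *
from scipy.spatial.transform import Rotation as R
# to.py x y z spout_heading_deg tilt_deg : TCP target (None keeps); tool x = spout heading; prints units
def pose(h,t=0):
    h,t=np.radians([h,t]);x=np.array([np.cos(h),np.sin(h),0]);z=np.array([0,0,-1.])
    M=np.stack([x,np.cross(z,x),z],1);return M@R.from_rotvec([0,-t,0]).as_matrix()
a=[float(v) for v in sys.argv[1:]];o=observe();M=np.array(o['orientation']);p=np.array(o['tcp_pos'])
print('t',round(o['time'],2),'tcp',p.round(1),'head',np.degrees(np.arctan2(M[1,0],M[0,0])).round(1),'z',M[:,2].round(3),'w',round(o['grip_width'],1),'ff',round(o['finger_force'],1),'F',np.round(o['wrist_force'],1),'j',np.round(o['joint_pos'],2))
if a:
    T=pose(*a[3:]);print('shift',(M.T@(np.array(a[:3])-p)/20).round(2),'rot',(R.from_matrix(M.T@T).as_rotvec()/.08).round(2))
E
A='[{"xyz":[0,0,0],"rot":[0,0,-1]},{"xyz":[0,0,0],"rot":[0,0,-1]},{"xyz":[0,0,0],"rot":[0,0,-1]},{"xyz":[0,0,0],"rot":[0,0,-1]},{"xyz":[0,0,0],"rot":[0,0,-1]}]'; unset A
python3 -m inch '[{"xyz":[0,0,0],"rot":[0,0,-1]},{"xyz":[0,0,0],"rot":[0,0,-1]},{"xyz":[0,0,0],"rot":[0,0,-1]},{"xyz":[0,0,0],"rot":[0,0,-1]},{"xyz":[0,0,0],"rot":[0,0,-1]}]' 1
python3 to.py 190 -621 242 139.3
```

```text
time: 1.52
tcp_pos: [190.1, -621.6, 242.3]
orientation: [[0.764, 0.645, -0.0], [0.645, -0.764, 0.0], [-0.0, -0.0, -1.0]]
wrist_force: [-0.5, -0.1, 0.4]
grip_width: 85.4
finger_force: 0.0
t 1.52 tcp [ 190.1 -621.6  242.3] head 40.1 z [-0.  0. -1.] w 85.4 ff 0.0 F [-0.5 -0.1  0.4] j [ 1.22  0.33 -0.02  1.46  0.01  1.34  0.33]
shift [ 0.02 -0.02  0.01] rot [ -0.    -0.   -21.63]
```

```bash
python3 -m inch '[{"xyz":[0,0,0],"rot":[0,0,-1]},{"xyz":[0,0,0],"rot":[0,0,-1]},{"xyz":[0,0,0],"rot":[0,0,-1]},{"xyz":[0,0,0],"rot":[0,0,-1]},{"xyz":[0,0,0],"rot":[0,0,-1]}]' >/dev/null
python3 -m inch '[{"xyz":[0,0,0],"rot":[0,0,-1]},{"xyz":[0,0,0],"rot":[0,0,-1]},{"xyz":[0,0,0],"rot":[0,0,-1]},{"xyz":[0,0,0],"rot":[0,0,-1]},{"xyz":[0,0,0],"rot":[0,0,-1]}]' >/dev/null
python3 -m inch '[{"xyz":[0,0,0],"rot":[0,0,-1]},{"xyz":[0,0,0],"rot":[0,0,-1]},{"xyz":[0,0,0],"rot":[0,0,-1]},{"xyz":[0,0,0],"rot":[0,0,-1]},{"xyz":[0,0,0],"rot":[0,0,-1]}]' >/dev/null
python3 -m inch '[{"xyz":[0,0,0],"rot":[0,0,-1]},{"xyz":[0,0,0],"rot":[0,0,-1]},{"xyz":[0,0,0],"rot":[0,0,-1]},{"xyz":[0,0,0],"rot":[0,0,-1]},{"xyz":[0,0,0],"rot":[0,0,-1]}]' >/dev/null
python3 -m inch '[{"xyz":[-0.1,1,0],"rot":[0,0,-1]},{"xyz":[-0.1,1,0],"rot":[0,0,-0.6]},{"xyz":[-0.1,1,0],"rot":[0,0,0]},{"xyz":[-0.1,1,0],"rot":[0,0,0]},{"xyz":[-0.1,1,0],"rot":[0,0,0]}]' >/dev/null
python3 -m inch '[{"xyz":[-0.1,1,0],"rot":[0,0,0]},{"xyz":[-0.1,1,0],"rot":[0,0,0]},{"xyz":[-0.1,1,0],"rot":[0,0,0]},{"xyz":[-0.1,1,0],"rot":[0,0,0]},{"xyz":[-0.1,1,0],"rot":[0,0,0]}]' >/dev/null
python3 -m inch '[{"xyz":[-0.1,1,0],"rot":[0,0,0]},{"xyz":[-0.1,1,0],"rot":[0,0,0]},{"xyz":[-0.1,1,0],"rot":[0,0,0]},{"xyz":[-0.1,1,0],"rot":[0,0,0]},{"xyz":[-0.1,1,0],"rot":[0,0,0]}]' >/dev/null
python3 -m inch '[{"xyz":[-0.1,1,0],"rot":[0,0,0]},{"xyz":[-0.1,1,0],"rot":[0,0,0]},{"xyz":[-0.1,1,0],"rot":[0,0,0]},{"xyz":[-0.1,1,0],"rot":[0,0,0]},{"xyz":[-0.1,1,0],"rot":[0,0,0]}]' >/dev/null
python3 to.py 468 249 242 139.3
```

```text
t 4.85 tcp [ 486.5 -346.9  242.5] head 139.0 z [ 0.  0. -1.] w 86.0 ff 0.0 F [ 0.  -0.1 -0.2] j [ 0.95  0.27 -0.49  1.58  0.13  1.33  1.3 ]
shift [20.25 21.87  0.03] rot [ 0.    0.   -0.07]
```

```bash
python3 -m inch '[{"xyz":[0.9,1,0],"rot":[0,0,0]},{"xyz":[0.9,1,0],"rot":[0,0,0]},{"xyz":[0.9,1,0],"rot":[0,0,0]},{"xyz":[0.9,1,0],"rot":[0,0,0]},{"xyz":[0.9,1,0],"rot":[0,0,0]}]' >/dev/null
python3 -m inch '[{"xyz":[0.9,1,0],"rot":[0,0,0]},{"xyz":[0.9,1,0],"rot":[0,0,0]},{"xyz":[0.9,1,0],"rot":[0,0,0]},{"xyz":[0.9,1,0],"rot":[0,0,0]},{"xyz":[0.9,1,0],"rot":[0,0,0]}]' >/dev/null
python3 -m inch '[{"xyz":[0.9,1,0],"rot":[0,0,0]},{"xyz":[0.9,1,0],"rot":[0,0,0]},{"xyz":[0.9,1,0],"rot":[0,0,0]},{"xyz":[0.9,1,0],"rot":[0,0,0]},{"xyz":[0.9,1,0],"rot":[0,0,0]}]' >/dev/null
python3 -m inch '[{"xyz":[0.9,1,0],"rot":[0,0,0]},{"xyz":[0.9,1,0],"rot":[0,0,0]},{"xyz":[0.9,1,0],"rot":[0,0,0]},{"xyz":[0.9,1,0],"rot":[0,0,0]},{"xyz":[0.9,1,0],"rot":[0,0,0]}]' >/dev/null
python3 -m inch '[{"xyz":[1,0.9,0],"rot":[0,0,0]},{"xyz":[0.9,0.9,0],"rot":[0,0,-0.1]},{"xyz":[0,0,0],"rot":[0,0,0]}]' >/dev/null
python3 to.py 468 249 101 139.3
python3 - <<'E'
from h import *
o=observe();p,d=snapshot('wrist');save('wrist1.png',p)
c=calibration('wrist');print({k:np.round(v,3).tolist() for k,v in c.items()})
# project expected bar outline into the fisheye to compare
K=np.array(c['mtx']);Tt=np.eye(4);Tt[:3,:3]=o['orientation'];Tt[:3,3]=o['tcp_pos'];Twc=Tt@np.array(c['T_tool_cam'])
v,u=np.mgrid[:480,:640];x=(u-K[0,2])/K[0,0];y=(v-K[1,2])/K[1,1];r=np.hypot(x,y);s=np.where(r>0,np.tan(np.minimum(r,1.5))/np.maximum(r,1e-9),1)
P=np.stack([x*s*d,-y*s*d,-d,np.ones_like(d)],-1)@Twc.T
m=(P[...,2]>110)&(P[...,2]<130)&(d>0)&(np.hypot(P[...,0]-480,P[...,1]-240)<90);Q=P[m][:,:3]
print(m.sum(),Q.mean(0),cv2.minAreaRect(Q[:,:2].astype(np.float32)))
E
```

```text
t 6.77 tcp [469.1 247.5 242.8] head 139.8 z [ 0.     0.003 -1.   ] w 85.3 ff 0.0 F [-0.7  0.1  0.3] j [ 0.3   0.19 -0.97  1.72  0.16  1.31  0.17]
shift [0.08 0.   7.09] rot [ 0.03 -0.02  0.11]
{'mtx': [[371.648, 0.0, 315.041], [0.0, 371.648, 235.389], [0.0, 0.0, 1.0]], 'T_tool_cam': [[0.0, 0.949, 0.316, 82.517], [1.0, -0.0, -0.0, 0.093], [-0.0, 0.316, -0.949, -131.659], [0.0, 0.0, 0.0, 1.0]]}
3455 [476.06503361 241.85010205 119.23098032] ((478.13482666015625, 238.64602661132812), (22.58407211303711, 109.90325927734375), 50.545658111572266)
```

View pics/wrist1.png

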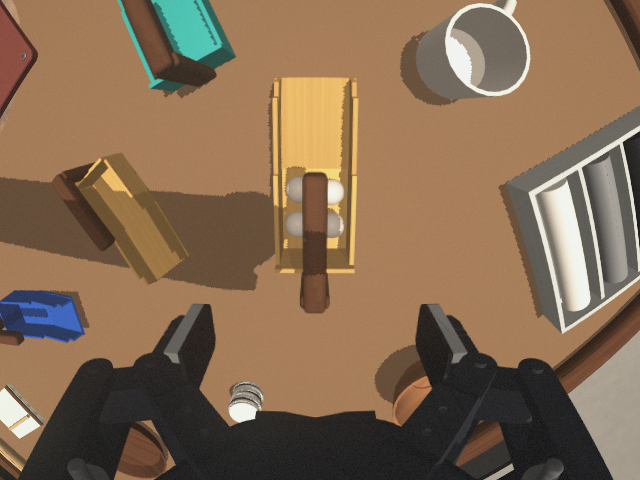

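The wrist view shows the scoop centred and upright, with the bar at column 315 between the fingers and four marbles at about (190–225, 290–340). I descend and grip.

```bash
python3 -m inch '[{"xyz":[0,0,1],"rot":[0,0,0]},{"xyz":[0,0,1],"rot":[0,0,0]},{"xyz":[0,0,1],"rot":[0,0,0]},{"xyz":[0,0,1],"rot":[0,0,0]},{"xyz":[0,0,1],"rot":[0,0,0]}]' >/dev/null
python3 -m inch '[{"xyz":[0,0,0.7],"rot":[0,0,0]},{"xyz":[0,0,0.7],"rot":[0,0,0]},{"xyz":[0,0,0.65],"rot":[0,0,0]},{"xyz":[0,0,0],"rot":[0,0,0]}]' >/dev/null
python3 to.py 468 248 101 139.3
python3 -m inch '[{"xyz":[0,0,0],"rot":[0,0,0]},{"xyz":[0,0,0],"rot":[0,0,0]},{"xyz":[0,0,0],"rot":[0,0,0]},{"xyz":[0,0,0],"rot":[0,0,0]},{"xyz":[0,0,0],"rot":[0,0,0]}]' 0 90 >/dev/null
python3 -m inch '[{"xyz":[0,0,0],"rot":[0,0,0]},{"xyz":[0,0,0],"rot":[0,0,0]},{"xyz":[0,0,0],"rot":[0,0,0]},{"xyz":[0,0,0],"rot":[0,0,0]},{"xyz":[0,0,0],"rot":[0,0,0]}]' >/dev/null
python3 to.py 468 248 101 139.3
```

```text
t 7.57 tcp [470.7 240.3  99.1] head 139.4 z [-0.003 -0.001 -1.   ] w 85.1 ff 0.0 F [-0.1 -0.7 -0.5] j [ 0.23  0.35 -0.91  1.89  0.31  1.06  0.05]
shift [ 0.35  0.2  -0.09] rot [-0.03 -0.02  0.02]
t 8.4 tcp [472.1 241.5 101.7] head 139.4 z [ 0.001  0.001 -1.   ] w 17.0 ff 88.8 F [1.5 0.9 3.7] j [ 0.23  0.35 -0.91  1.88  0.31  1.06  0.06]
shift [0.37 0.11 0.04] rot [0.01 0.   0.02]
```

```bash
python3 -m inch '[{"xyz":[0,0,-0.2],"rot":[0,0,0]},{"xyz":[0,0,-0.4],"rot":[0,0,0]},{"xyz":[0,0,-0.6],"rot":[0,0,0]},{"xyz":[0,0,-0.6],"rot":[0,0,0]},{"xyz":[0,0,-0.6],"rot":[0,0,0]}]' >/dev/null
python3 -m inch '[{"xyz":[0,0,-0.6],"rot":[0,0,0]},{"xyz":[0,0,-0.6],"rot":[0,0,0]},{"xyz":[0,0,-0.6],"rot":[0,0,0]},{"xyz":[0,0,-0.4],"rot":[0,0,0]},{"xyz":[0,0,-0.2],"rot":[0,0,0]}]' >/dev/null
python3 -m inch '[{"xyz":[0,0,-0.2],"rot":[0,0,0]},{"xyz":[0,0,0],"rot":[0,0,0]}]' >/dev/null
python3 to.py 640 -160 201 170
python3 - <<'E'
from h import *
p,d=snapshot('side');save('side1.png',p[180:400,180:460]) 
E
```

```text
t 9.4 tcp [471.9 241.2 201.8] head 139.4 z [ 0.  0. -1.] w 16.5 ff 88.0 F [ 0.7  0.  -3.5] j [ 0.29  0.23 -0.95  1.77  0.2   1.24  0.15]
shift [-19.44  -9.76   0.04] rot [ 0.    0.   -6.68]
```

View pics/side1.png

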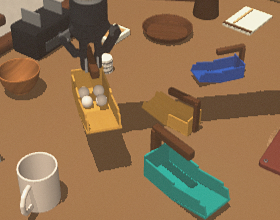

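Side view: the scoop is lifted and level, with all four marbles inside at about (98, 93). I carry it over.

```bash
python3 -m inch '[{"xyz":[-0.2,-0.1,0],"rot":[0,0,0]},{"xyz":[-0.4,-0.2,0],"rot":[0,0,0]},{"xyz":[-0.6,-0.3,0],"rot":[0,0,0]},{"xyz":[-0.8,-0.4,0],"rot":[0,0,0]},{"xyz":[-0.8,-0.4,0],"rot":[0,0,0]}]' >/dev/null
python3 -m inch '[{"xyz":[-0.8,-0.4,0],"rot":[0,0,0]},{"xyz":[-0.8,-0.4,0],"rot":[0,0,0]},{"xyz":[-0.8,-0.4,0],"rot":[0,0,0]},{"xyz":[-0.8,-0.4,0],"rot":[0,0,0]},{"xyz":[-0.8,-0.4,0],"rot":[0,0,0]}]' >/dev/null
python3 -m inch '[{"xyz":[-0.8,-0.4,0],"rot":[0,0,0]},{"xyz":[-0.8,-0.4,0],"rot":[0,0,0]},{"xyz":[-0.8,-0.4,0],"rot":[0,0,0]},{"xyz":[-0.8,-0.4,0],"rot":[0,0,0]},{"xyz":[-0.8,-0.4,0],"rot":[0,0,0]}]' >/dev/null
python3 -m inch '[{"xyz":[-0.8,-0.4,0],"rot":[0,0,0]},{"xyz":[-0.8,-0.4,0],"rot":[0,0,0]},{"xyz":[-0.8,-0.4,0],"rot":[0,0,0]},{"xyz":[-0.8,-0.4,0],"rot":[0,0,0]},{"xyz":[-0.8,-0.4,0],"rot":[0,0,0]}]' >/dev/null
python3 -m inch '[{"xyz":[-0.8,-0.4,0],"rot":[0,0,0]},{"xyz":[-0.8,-0.4,0],"rot":[0,0,0]},{"xyz":[-0.8,-0.4,0],"rot":[0,0,0]},{"xyz":[-0.8,-0.4,0],"rot":[0,0,0]},{"xyz":[-0.6,-0.3,0],"rot":[0,0,0]}]' >/dev/null
python3 -m inch '[{"xyz":[-0.4,-0.2,0],"rot":[0,0,-0.3]},{"xyz":[-0.2,-0.1,0],"rot":[0,0,-0.6]},{"xyz":[0,0,0],"rot":[0,0,-0.7]},{"xyz":[0,0,0],"rot":[0,0,-0.7]},{"xyz":[0,0,0],"rot":[0,0,-0.7]}]' >/dev/null
python3 -m inch '[{"xyz":[0,0,0],"rot":[0,0,-0.7]},{"xyz":[0,0,0],"rot":[0,0,-0.7]},{"xyz":[0,0,0],"rot":[0,0,-0.7]},{"xyz":[0,0,0],"rot":[0,0,-0.7]},{"xyz":[0,0,0],"rot":[0,0,-0.7]}]' >/dev/null
python3 -m inch '[{"xyz":[0,0,0],"rot":[0,0,-0.4]},{"xyz":[0,0,0],"rot":[0,0,-0.2]},{"xyz":[0,0,0],"rot":[0,0,0]}]' >/dev/null
python3 to.py 718 -285 201 170
python3 - <<'E'
from h import *
p,d=snapshot('top')
W=world('top',d);P=W.reshape(-1,3)
m=(P[:,2]>14)&(P[:,2]<40)&(np.hypot(P[:,0]-577,P[:,1]+260)<100);print(cv2.minEnclosingCircle(P[m][:,:2].astype(np.float32)))
save('top1.png',p[80:330,150:560])
E
```

```text
t 12.62 tcp [ 638.5 -154.8  201.2] head 171.9 z [-0.  0. -1.] w 16.8 ff 88.0 F [ 0.3 -1.1 -3.6] j [ 0.76  0.49 -0.82  1.47  0.36  1.34  1.35]
shift [-4.85 -5.89  0.01] rot [ 0.   -0.    0.42]
((571.49755859375, -228.72811889648438), 71.82942199707031)
```

View pics/top1.png

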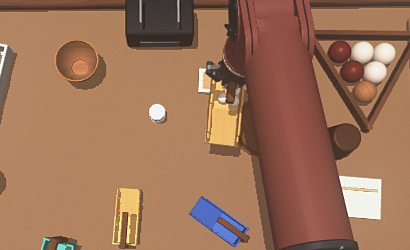

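```bash
python3 -m inch '[{"xyz":[-0.2,-0.3,0],"rot":[0,0,0]},{"xyz":[-0.4,-0.6,0],"rot":[0,0,0]},{"xyz":[-0.5,-0.7,0],"rot":[0,0,0]},{"xyz":[-0.5,-0.7,0],"rot":[0,0,0]},{"xyz":[-0.5,-0.7,0],"rot":[0,0,0]}]' >/dev/null
python3 -m inch '[{"xyz":[-0.5,-0.7,0],"rot":[0,0,0]},{"xyz":[-0.5,-0.7,0],"rot":[0,0,0]},{"xyz":[-0.5,-0.7,0],"rot":[0,0,0]},{"xyz":[-0.4,-0.3,0],"rot":[0,0,0]},{"xyz":[-0.2,-0.2,0],"rot":[0,0,0]}]' >/dev/null
python3 -m inch '[{"xyz":[0,0,0],"rot":[0,0,0]},{"xyz":[0,0,0.3],"rot":[0,0,0]},{"xyz":[0,0,0.5],"rot":[0,0,0]},{"xyz":[0,0,0.5],"rot":[0,0,0]},{"xyz":[0,0,0.5],"rot":[0,0,0]}]' >/dev/null
python3 to.py 719 -280 126 172
python3 - <<'E'
from h import *
p,d=snapshot('side');save('side2.png',cv2.resize(p[120:320,220:500],None,fx=2,fy=2)) 
W=world('side',d);P=W.reshape(-1,3)
m=(P[:,2]>14)&(P[:,2]<34)&(np.hypot(P[:,0]-577,P[:,1]+260)<100);print(m.sum(),cv2.minEnclosingCircle(P[m][:,:2].astype(np.float32)))
E
```

```text
t 13.92 tcp [ 705.3 -276.5  163.9] head 172.0 z [-0.001  0.    -1.   ] w 16.4 ff 88.0 F [ 0.   0.2 -3.5] j [ 0.75  0.71 -0.73  1.21  0.46  1.39  1.49]
shift [-0.7  -0.08  1.9 ] rot [ 0.   -0.01 -0.01]
408 ((577.5431518554688, -260.9380798339844), 82.64826965332031)
```

View pics/side2.png

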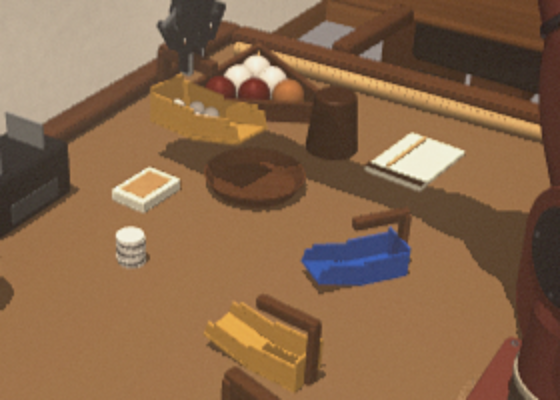

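Side view: the scoop is level with its marbles, and its spout at (125, 260) is above the dish at (175, 255). I lower it to pouring height.

```bash
python3 -m inch '[{"xyz":[-0.2,0,0.4],"rot":[0,0,0]},{"xyz":[-0.25,0,0.5],"rot":[0,0,0]},{"xyz":[-0.25,0,0.5],"rot":[0,0,0]},{"xyz":[0,0,0.3],"rot":[0,0,0]},{"xyz":[0,0,0.2],"rot":[0,0,0]}]' >/dev/null
python3 -m inch '[{"xyz":[0,0,0],"rot":[0,0,0]},{"xyz":[0,0,0],"rot":[0,0,0]},{"xyz":[0,0,0],"rot":[0,0,0]}]' >/dev/null
python3 to.py 719 -280 126 172
python3 - <<'E'
from h import *
p,d=snapshot('side');W=world('side',d)
rgb=p.astype(int);br=(rgb[...,0]>rgb[...,2]+60)&(rgb[...,1]>rgb[...,2]+35)
m=br&(W[...,2]>30)&(W[...,2]<110)&(np.hypot(W[...,0]-680,W[...,1]+275)<130)
Q=W[m];u=np.array([np.cos(np.radians(172)),np.sin(np.radians(172))]);s=(Q[:,:2]-[577.5,-260])@u;n=(Q[:,:2]-[577.5,-260])@[-u[1],u[0]]
k=s>np.percentile(s,99)-8;print(m.sum(),'s max',np.percentile(s,[1,99]),'n',np.percentile(n[k],[2,98]),'z at tip',np.percentile(Q[k,2],[2,50,98]))
E
```

```text
t 14.63 tcp [ 719.8 -279.2  128. ] head 171.9 z [ 0.001 -0.    -1.   ] w 16.7 ff 88.1 F [ 0.2  0.1 -4.3] j [ 0.73  0.76 -0.72  1.21  0.48  1.34  1.48]
shift [ 0.04 -0.04  0.1 ] rot [-0.    0.01 -0.02]
1172 s max [-200.33795752  -21.58331248] n [-43.92004738  32.92096414] z at tip [49.86271236 56.34583573 79.25782859]
```

```bash
python3 -m inch '[{"xyz":[0.07,0,-0.12],"rot":[0,-0.25,0]},{"xyz":[0.15,0,-0.2],"rot":[0,-0.5,0]},{"xyz":[0.15,0,-0.15],"rot":[0,-0.5,0]},{"xyz":[0.16,0,-0.12],"rot":[0,-0.5,0]},{"xyz":[0.17,0,-0.12],"rot":[0,-0.5,0]}]' >/dev/null
python3 -m inch '[{"xyz":[0.17,0,-0.12],"rot":[0,-0.5,0]},{"xyz":[0.08,0,-0.07],"rot":[0,-0.25,0]},{"xyz":[0,0,0],"rot":[0,0,0]},{"xyz":[0,0,0],"rot":[0,0,0]},{"xyz":[0,0,0],"rot":[0,0,0]}]' >/dev/null
python3 to.py
python3 - <<'E'
from h import *
o=observe();M=np.array(o['orientation']);print('tilt',np.degrees(np.arcsin(-M[2,0])),'spout',np.array(o['tcp_pos'])+M@[125,0,72])
E
```

```text
t 15.52 tcp [ 699.7 -276.4  143.7] head 171.9 z [ 0.235 -0.034 -0.971] w 16.9 ff 88.1 F [-0.3 -0.8 -3.6] j [ 0.9   0.57 -0.79  1.5   0.45  1.    1.47]
tilt 13.742219715394942 spout [ 596.3926499  -261.75699436   44.03844403]
```

```bash
python3 -m inch '[{"xyz":[0.03,0,-0.05],"rot":[0,-0.1,0]},{"xyz":[0.03,0,-0.05],"rot":[0,-0.1,0]},{"xyz":[0.03,0,-0.05],"rot":[0,-0.1,0]},{"xyz":[0.03,0,-0.05],"rot":[0,-0.1,0]},{"xyz":[0.03,0,-0.05],"rot":[0,-0.1,0]}]' >/dev/null
python3 -m inch '[{"xyz":[0.03,0,-0.05],"rot":[0,-0.1,0]},{"xyz":[0.03,0,-0.05],"rot":[0,-0.1,0]},{"xyz":[0.03,0,-0.05],"rot":[0,-0.1,0]},{"xyz":[0.03,0,-0.05],"rot":[0,-0.1,0]},{"xyz":[0.03,0,-0.05],"rot":[0,-0.1,0]}]' >/dev/null
python3 -m inch '[{"xyz":[0.03,0,-0.05],"rot":[0,-0.1,0]},{"xyz":[0.03,0,-0.05],"rot":[0,-0.1,0]},{"xyz":[0.03,0,-0.05],"rot":[0,-0.1,0]},{"xyz":[0.03,0,-0.05],"rot":[0,-0.1,0]},{"xyz":[0.03,0,-0.05],"rot":[0,-0.1,0]}]' >/dev/null
python3 -m inch '[{"xyz":[0.03,0,-0.05],"rot":[0,-0.1,0]},{"xyz":[0.03,0,-0.05],"rot":[0,-0.1,0]},{"xyz":[0.03,0,-0.05],"rot":[0,-0.1,0]},{"xyz":[0.03,0,-0.05],"rot":[0,-0.1,0]},{"xyz":[0.03,0,-0.05],"rot":[0,-0.1,0]}]' >/dev/null
python3 -m inch '[{"xyz":[0,0,0],"rot":[0,0,0]},{"xyz":[0,0,0],"rot":[0,0,0]},{"xyz":[0,0,0],"rot":[0,0,0]},{"xyz":[0,0,0],"rot":[0,0,0]},{"xyz":[0,0,0],"rot":[0,0,0]}]' >/dev/null
python3 to.py
python3 - <<'E'
from h import *
o=observe();M=np.array(o['orientation']);print('tilt',np.degrees(np.arcsin(-M[2,0])),'spout',np.array(o['tcp_pos'])+M@[125,0,72])
p,d=snapshot('side');save('side3.png',cv2.resize(p[120:270,250:470],None,fx=2.5,fy=2.5)) 
E
```

```text
t 17.6 tcp [ 682.1 -273.7  158.5] head 171.9 z [ 0.386 -0.054 -0.921] w 17.0 ff 88.2 F [-0.5 -0.2 -2.7] j [ 1.03  0.45 -0.85  1.68  0.4   0.77  1.5 ]
tilt 22.922280669172125 spout [ 595.92272255 -261.46587463   43.51486956]
```

View pics/side3.png

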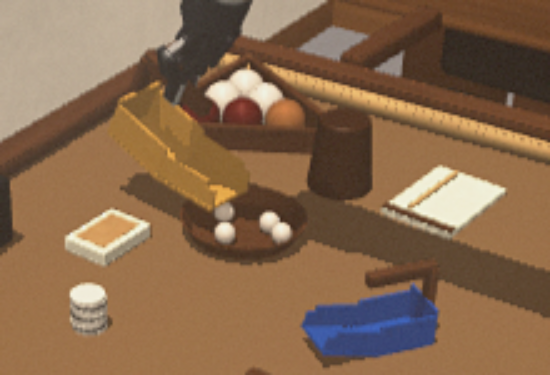

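All four marbles are in the dish, at about (213–232, 225–282). I lift clear and level the scoop.

```bash
python3 -m inch '[{"xyz":[-0.15,0,-0.37],"rot":[0,0,0]},{"xyz":[-0.3,0,-0.72],"rot":[0,0,0]},{"xyz":[-0.3,0,-0.72],"rot":[0,0,0]},{"xyz":[-0.3,0,-0.72],"rot":[0,0,0]},{"xyz":[-0.3,0,-0.72],"rot":[0,0,0]}]' >/dev/null
python3 -m inch '[{"xyz":[0,0,0],"rot":[0,0.8,0]},{"xyz":[0,0,0],"rot":[0,0.8,0]},{"xyz":[0,0,0],"rot":[0,0.8,0]},{"xyz":[0,0,0],"rot":[0,0.8,0]},{"xyz":[0,0,0],"rot":[0,0.8,0]}]' >/dev/null
python3 -m inch '[{"xyz":[0,0,0],"rot":[0,0.8,0]},{"xyz":[0,0,0],"rot":[0,0.2,0]},{"xyz":[0,0,0],"rot":[0,0,0]}]' >/dev/null
python3 to.py 572 -95 200 176
```

```text
t 18.73 tcp [ 682.7 -272.9  228.4] head 172.0 z [ 0.001  0.002 -1.   ] w 16.8 ff 88.2 F [ 0.2  0.6 -3.2] j [ 0.79  0.63 -0.79  1.2   0.43  1.47  1.5 ]
shift [6.72 8.04 1.43] rot [ 0.02  0.01 -0.87]
```

```bash
python3 -m inch '[{"xyz":[0.3,0.4,0],"rot":[0,0,0]},{"xyz":[0.7,0.8,0],"rot":[0,0,0]},{"xyz":[0.7,0.8,0],"rot":[0,0,0]},{"xyz":[0.7,0.8,0],"rot":[0,0,0]},{"xyz":[0.7,0.8,0],"rot":[0,0,0]}]' >/dev/null
python3 -m inch '[{"xyz":[0.7,0.8,0],"rot":[0,0,0]},{"xyz":[0.7,0.8,0],"rot":[0,0,0]},{"xyz":[0.7,0.8,0],"rot":[0,0,-0.4]},{"xyz":[0.7,0.8,0],"rot":[0,0,-0.4]},{"xyz":[0.4,0.8,0],"rot":[0,0,0]}]' >/dev/null
python3 -m inch '[{"xyz":[0.2,0.3,0],"rot":[0,0,0]},{"xyz":[0,0,0],"rot":[0,0,0]},{"xyz":[0,0,0],"rot":[0,0,0]}]' >/dev/null
python3 to.py 572 -95 102 176
python3 - <<'E'
from h import *
p,d=snapshot('top');W=world('top',d);save('top2.png',cv2.resize(p[100:340,240:520],None,fx=2,fy=2))
rgb=p.astype(int)
m=(W[...,2]>12)&(W[...,2]<60)&(W[...,0]>250)&(W[...,0]<480)&(W[...,1]>-210)&(W[...,1]<-20)&(rgb[...,2]>rgb[...,0]+30);print('blue',W[m].min(0),W[m].max(0))
E
```

```text
t 19.82 tcp [ 573.1 -100.8  229.2] head 175.5 z [ 0.001 -0.001 -1.   ] w 16.6 ff 88.3 F [ 0.5 -1.  -3.2] j [ 0.86  0.33 -0.93  1.62  0.27  1.33  1.38]
shift [0.09 0.29 6.36] rot [-0.02  0.01 -0.1 ]
blue [ 282.91707901 -174.25628555   12.00053095] [402.59051095 -67.36716315  47.21415701]
```

View pics/top2.png

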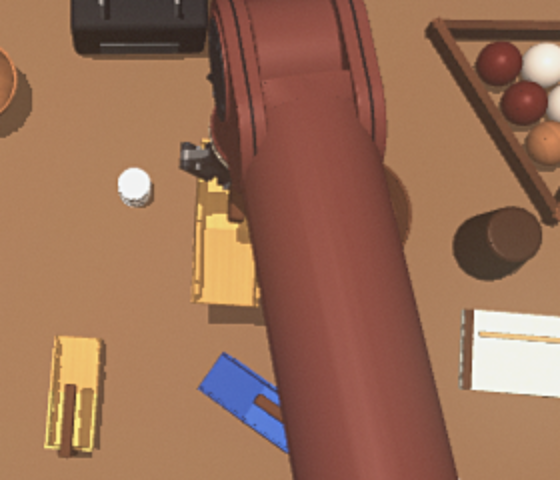

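Top view: the scoop hangs between the chips at (187, 135) and the dish, and its spout end at (300, 228) clears the blue scoop at (355, 222). I lower it.

```bash
python3 -m inch '[{"xyz":[0,0.1,0.5],"rot":[0,0,0]},{"xyz":[0,0.1,1],"rot":[0,0,0]},{"xyz":[0,0.1,1],"rot":[0,0,0]},{"xyz":[0,0,1],"rot":[0,0,0]},{"xyz":[0,0,1],"rot":[0,0,0]}]' >/dev/null
python3 -m inch '[{"xyz":[0,0,0.7],"rot":[0,0,0]},{"xyz":[0,0,0.4],"rot":[0,0,0]},{"xyz":[0,0,0.2],"rot":[0,0,0]},{"xyz":[0,0,0.1],"rot":[0,0,0]},{"xyz":[0,0,0],"rot":[0,0,0]}]' >/dev/null
python3 -m inch '[{"xyz":[0,0,0],"rot":[0,0,0]},{"xyz":[0,0,0],"rot":[0,0,0]}]' >/dev/null
python3 to.py 573 -95 101.7 176
```

```text
t 20.87 tcp [574.  -94.1 111.8] head 175.6 z [ 0.001 -0.    -1.   ] w 16.8 ff 88.1 F [ 0.7 -0.4 -2.9] j [ 0.8   0.44 -0.88  1.75  0.37  1.12  1.29]
shift [ 0.05 -0.05  0.5 ] rot [-0.    0.02 -0.09]
```

```bash
python3 -m inch '[{"xyz":[0,0,0.15],"rot":[0,0,0]},{"xyz":[0,0,0.1],"rot":[0,0,0]},{"xyz":[0,0,0.1],"rot":[0,0,0]},{"xyz":[0,0,0.05],"rot":[0,0,0]},{"xyz":[0,0,0],"rot":[0,0,0]}]' >/dev/null
python3 to.py 573 -95 101.7 176
python3 -m inch '[{"xyz":[0,0,0.05],"rot":[0,0,0]},{"xyz":[0,0,0.05],"rot":[0,0,0]},{"xyz":[0,0,0],"rot":[0,0,0]}]' >/dev/null
python3 to.py 573 -95 101.7 176
```

```text
t 21.28 tcp [573.2 -94.1 102.5] head 175.6 z [-0.001  0.    -1.   ] w 16.6 ff 88.2 F [-0.2 -0.4 -2.4] j [ 0.79  0.45 -0.88  1.76  0.38  1.11  1.29]
shift [ 0.01 -0.05  0.04] rot [ 0.   -0.01 -0.09]
t 21.53 tcp [573.7 -93.7 101.7] head 175.6 z [ 0. -0. -1.] w 16.5 ff 89.4 F [-3.6  0.7  5. ] j [ 0.79  0.45 -0.88  1.76  0.38  1.11  1.29]
shift [ 0.03 -0.07 -0.  ] rot [-0.    0.   -0.08]
```

Contact made (+5 N). I release gently and rise straight up.

```bash
python3 -m inch '[{"xyz":[0,0,0],"rot":[0,0,0]},{"xyz":[0,0,0],"rot":[0,0,0]},{"xyz":[0,0,0],"rot":[0,0,0]},{"xyz":[0,0,0],"rot":[0,0,0]},{"xyz":[0,0,0],"rot":[0,0,0]}]' 0.7 20 >/dev/null
python3 -m inch '[{"xyz":[0,0,0],"rot":[0,0,0]},{"xyz":[0,0,0],"rot":[0,0,0]},{"xyz":[0,0,0],"rot":[0,0,0]},{"xyz":[0,0,-0.2],"rot":[0,0,0]},{"xyz":[0,0,-0.4],"rot":[0,0,0]}]' >/dev/null
python3 to.py
python3 -m inch '[{"xyz":[0,0,-0.8],"rot":[0,0,0]},{"xyz":[0,0,-1],"rot":[0,0,0]},{"xyz":[0,0,-1],"rot":[0,0,0]},{"xyz":[0,0,-1],"rot":[0,0,0]},{"xyz":[0,0,-1],"rot":[0,0,0]}]' >/dev/null
python3 -m inch '[{"xyz":[0,0,-1],"rot":[0,0,0]},{"xyz":[0,0,-0.5],"rot":[0,0,0]},{"xyz":[0,0,0],"rot":[0,0,0]},{"xyz":[0,0,0],"rot":[0,0,0]}]' >/dev/null
python3 to.py
python3 - <<'E'
from h import *
p,d=snapshot('side');W=world('side',d);P=W.reshape(-1,3);save('side4.png',cv2.resize(p[130:340,190:470],None,fx=2,fy=2))
m=(P[:,2]>14)&(P[:,2]<34)&(np.hypot(P[:,0]-577,P[:,1]+260)<88);print('dish',m.sum(),cv2.minEnclosingCircle(P[m][:,:2].astype(np.float32)))
m=(P[:,2]>108)&(P[:,2]<132)&(np.hypot(P[:,0]-573,P[:,1]+95)<100);print('bar',m.sum(),np.median(P[m][:,2]),cv2.minAreaRect(P[m][:,:2].astype(np.float32)))
E
```

```text
t 22.37 tcp [572.8 -94.  112.5] head 175.6 z [-0.001  0.    -1.   ] w 59.7 ff 0.0 F [ 0.1 -0.2  0.4] j [ 0.8   0.44 -0.88  1.75  0.37  1.13  1.3 ]
t 23.12 tcp [573.5 -94.1 238.9] head 175.6 z [ 0.001 -0.    -1.   ] w 59.8 ff 0.0 F [-1.2 -0.2  0.5] j [ 0.85  0.33 -0.94  1.61  0.27  1.35  1.37]
dish 567 ((578.3651123046875, -260.3698425292969), 82.5540771484375)
bar 254 118.91866841128297 ((583.9012451171875, -87.04121398925781), (25.635704040527344, 111.5943374633789), 85.80567169189453)
```

View pics/side4.png

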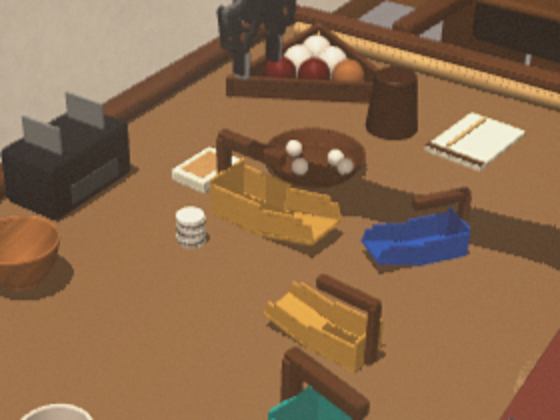

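The scoop stands upright at (205, 275), clear of the dish at (155, 315), which still holds all four marbles. The dish has not moved and the other things look undisturbed.

```bash
python3 -c "
from rig import close_job
print(close_job())"
```

```text
the job is handed in; nothing more can be done
None
```

The job is handed in, at about 23 s on the robot's clock: all four marbles are in the dish, which has not moved, and the empty scoop stands upright and released beside it.

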